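# Check a table lantern's four panes at the magnifier and set it on its plate

### The job

Before the guests arrive, hold the square brass lantern upright with each of its four panes in turn squarely in front of the magnifier's lens, at lens height and about 10 cm from the glass, still for at least half a second each: first the door, then the side to the right of the door (as you face the door), then the back, then the left side. Then set it down gently, upright, in the middle of the brass plate, with its door on the same side as the plate's handle, and let go. Do not knock the lantern against the magnifier, and leave everything else on the table where it is.

Things in the scene. Friction and masses are not known exactly. Their poses are not given: they have to be found in the camera images.
- lantern: square brass lantern, 0.3 to 0.65 kg: base 94 x 94 mm, clear panes centred 65 mm above the underside and 42 mm from the axis, roof 100 x 100 mm at 121 to 131 mm height, with a round finial on top. Origin: centre of the underside, z up. Sides: -x the door, -y the side to the right of the door as one faces the door, +x the back, +y the left side
- lantern_grip (a point): on the lantern's axis in the finial, 178 mm above the underside, the height for the TCP. The finial, to hold it by, is an upright round bar 26 mm in diameter from 148 to 200 mm height; below it the roof steps out, 44 mm wide at 148 mm
- door_knob (a point): outer end of the door's round knob: lantern frame (-60, 0, 65) mm. The door alone has crossed bars, this knob, and over it a flat visor 66 mm wide that juts out to 75 mm from the axis at 124 mm height, visible from above; the other sides are plain panes
- magnifier: fixed stand magnifier on the far side of the table: a round lens upright in a white ring 114 mm wide, on a dark base 110 x 120 x 18 mm with a bent post. Origin at table height straight under the lens; its -x axis is the direction the lens looks, towards the robot
- lens (a point): centre of the lens face, 170 mm above the table; -x looks out of the lens towards the robot's side
- plate: fixed round brass plate, 152 mm in diameter, 8 mm thick, flat on top, with a loop handle on its -x side reaching 129 mm from the centre, 16 mm high. Origin: centre of the underside
- plate_top (a point): centre of the plate's upper face, 8 mm above the table
- goblet_left: stemmed drinking glass, 160 mm tall, 74 mm wide, left far side. Bystander. Origin: centre of the underside
- goblet_right: the same kind of glass, right far side. Bystander. Origin: centre of the underside
- votive: short round glass with a candle in it, 55 mm tall, 66 mm wide, in the middle. Bystander. Origin: centre of the underside
- candlestick: empty turned brass candlestick, 115 mm tall, foot 100 mm wide, far left. Bystander. Origin: centre of the underside
- vase: white vase with three round blossoms, 185 mm tall, far right. Bystander. Origin: centre of the underside
- spoon: steel spoon 150 mm long lying near the robot. Bystander. Origin: middle of the spoon's length or near it
Things that resemble listed ones, but are neither listed nor needed, are in the scene too. What is shaped like the lantern but green is not meant.

How it is judged:
On the way, in this order (a step that is already met when the one before it is completed fails the run):
1. the door side is held still, squarely before the lens at its height (x of lens in the frame of lantern between -0.2 and -0.085 m and y of lens in the frame of lantern between -0.035 and 0.035 m and z of lens in the frame of lantern between 0.03 and 0.1 m and x of lantern in the frame of magnifier between -0.2 and -0.085 m and y of lantern in the frame of magnifier between -0.035 and 0.035 m and angle between lantern's own z axis and vertical below 0.2 rad and linear speed of lantern below 0.05 m/s and angular speed of lantern below 0.3 rad/s), for 0.5 s.
2. the side to the right of the door is held still, squarely before the lens at its height (y of lens in the frame of lantern between -0.2 and -0.085 m and x of lens in the frame of lantern between -0.035 and 0.035 m and z of lens in the frame of lantern between 0.03 and 0.1 m and x of lantern in the frame of magnifier between -0.2 and -0.085 m and y of lantern in the frame of magnifier between -0.035 and 0.035 m and angle between lantern's own z axis and vertical below 0.2 rad and linear speed of lantern below 0.05 m/s and angular speed of lantern below 0.3 rad/s), for 0.5 s.
3. the back is held still, squarely before the lens at its height (x of lens in the frame of lantern between 0.085 and 0.2 m and y of lens in the frame of lantern between -0.035 and 0.035 m and z of lens in the frame of lantern between 0.03 and 0.1 m and x of lantern in the frame of magnifier between -0.2 and -0.085 m and y of lantern in the frame of magnifier between -0.035 and 0.035 m and angle between lantern's own z axis and vertical below 0.2 rad and linear speed of lantern below 0.05 m/s and angular speed of lantern below 0.3 rad/s), for 0.5 s.
4. the side to the left of the door is held still, squarely before the lens at its height (y of lens in the frame of lantern between 0.085 and 0.2 m and x of lens in the frame of lantern between -0.035 and 0.035 m and z of lens in the frame of lantern between 0.03 and 0.1 m and x of lantern in the frame of magnifier between -0.2 and -0.085 m and y of lantern in the frame of magnifier between -0.035 and 0.035 m and angle between lantern's own z axis and vertical below 0.2 rad and linear speed of lantern below 0.05 m/s and angular speed of lantern below 0.3 rad/s), for 0.5 s.
At the end, for the whole second after the job is handed in: the lantern stands upright and at rest on the plate, its centre within 18 mm of the plate's centre, its door towards the plate's handle within 0.25 rad (14 degrees) (horizontal distance between lantern and plate_top below 0.018 m and z of lantern in the frame of plate_top between -0.005 and 0.005 m and angle between lantern's own z axis and vertical below 0.06 rad and angle between the x axis of lantern and the x axis of plate, either way round below 0.25 rad and x of door_knob in the frame of plate below -0.03 m and linear speed of lantern below 0.02 m/s); the robot touches nothing.
It fails at once if the lantern is tipped by more than 0.5 rad (angle between lantern's own z axis and vertical above 0.5 rad).
It fails at once if the lantern is pressed or banged hard on the plate (over 60 N) (contact force between lantern and plate above 60 N).
It fails at once if the lantern is let fall (not held, and faster than 0.4 m/s) (contact force between lantern and the fingers below 0.5 N and linear speed of lantern above 0.4 m/s).
It fails at once if the lantern knocks against the magnifier (over 4 N) (contact force between lantern and magnifier above 4 N).
It fails at once if a bystander is moved by more than 25 mm (distance of any of goblet_left, goblet_right, votive, candlestick, vase, spoon from where it was at the start of the episode above 0.025 m).
It also fails if it takes over 58 s, if anything falls off the work surface, if the arm or the gripper's body presses on something with over 40 N, if the wrist force passes 120 N, or if a joint passes its speed limit or range.

### The arm

A 7-joint arm with a two-finger parallel gripper is mounted at the origin on the work surface. World frame = base frame: x ahead of the robot, y to its left, z up, the work surface at z = 0. Lengths are in m, angles in rad, forces in N, time in s.
With the tool pointing down it reaches from about 0.4 to 0.85 m from the base axis. Payload 10.4 kg.
Tool frame: the origin (TCP) lies between the finger pads, 19 mm behind the fingertips; this is the grasp point; z points along the fingers, y is the direction in which the jaws open and shut (so a half turn about z gives the same grasp; the last joint's range is limited). The gripper opens to 85 mm and grips with 20 to 120 N. Pads are 22 mm wide; open, the fingers measure 114 mm over their backs; the gripper's body (76 mm by 85 mm) begins 54 mm behind the grasp point. The pads swing forward as they close: fully open they stand 13 mm farther back than shut.
Start: joints at [1.288, 0.332, -0.065, 1.46, 0.022, 1.35, -0.088], TCP at [0.161, -0.604, 0.25] pointing down, gripper open.
Joint ranges: [-2.6, 2.6], [-0.5, 2.12], [-1.47, 1.34], [0.16, 2.42], [-1.27, 4.41], [0.06, 2.06], [-2.6, 2.6]. Speed limits (rad/s): [2.22, 2.22, 2.79, 2.79, 3.14, 3.14, 3.14].

### API

Orientations are given as a unit quaternion [x, y, z, w].
In Python, from workcell import get_obs, camera, camera_info, hand_in gives the robot as it stands.
- The arm moves only by the tool move_arm, never from a script. Its argument "moves" is a list of rows, each a list of 3 entries, a list of its own where there are three numbers: the shift along the tool's x, y, z in units of 25 mm (1.0 is 25 mm), then the turn, a rotation vector about the tool's x, y, z in degrees, then the opening, from 0 (shut) to 1 (fully open). A call has 1 to 5 rows; each row shifts and turns the commanded pose from where the row before left it, along the tool's axes as they then stand; what a row does not reach is not made up. A row lasts 1/8 s, in which the tool goes at most 62.5 mm and 10.7 degrees, less where a joint would pass 70% of its speed; a pose out of reach is approached as far as the arm can. A call is refused whole if a number of a shift passes 1 or a number of a turn 10.7, either way. A call with a gripper value outside its range is refused whole. The fingers move at their own pace and stop on an object; "squeeze" is the grip in N (left out, the last holds). Time passes only in rows, so rows that do not move let the fingers close. It gives the time, the measured TCP pose, the force and the opening at its end, in the units of the state.
- get_obs(): the state, without advancing time (a new reading comes with each control period).
- camera(name): name is "scene" or "top" or "wrist"; returns the picture (384x512x3 uint8, red, green, blue); there is no depth.
- camera_info(name): a dict with "fx", "fy", "cx", "cy" (pixels), "origin" and "rotation" of the camera in the world. Camera axes: x right, y down, z forward; pixel columns grow to the right and rows downward; lengths in m; the calibration is good to about 2 mm. A picture is of the moment at which its call begins: read the wrist's pose just before it. camera_info takes no time and is no camera call; for the wrist camera it gives the pose at the moment of the call.
- hand_in(): hands the job in, once; it reports no verdict.
The state is a dict: "clock": time; "joint_pos": joint angles; "joint_velocities": joint speeds; "tau": joint torques, N m; "position": TCP position; "ee_rot": TCP orientation; "ft_force": force on the tool from outside, world axes, zero at the start; "torque": the same for the moment, N m; "grip_width": opening from 0.0 (shut) to 1.0 (fully open).
Only numpy, scipy, OpenCV 4.12 (cv2) and the standard library are available. Lean on these libraries where they do the work, as an engineer would, in place of code of your own. Each camera call takes 0.05 s, during which the arm holds its last target. There are 200 camera calls.

## Working session

There is one attempt and no reset: what is moved stays moved. The work goes in short steps, Python scripts to look and compute and a tool call to move; the robot and the scene stay as the last step left them, time stands still between calls to the robot, and variables do not carry over. Pictures are saved under pics/ and viewed, about 8 in all and at most 12, crops included, and the job is handed in when it is done.

Besides the shell and the picture viewer there is one more tool, called by a JSON object that holds its "method" and its "body". move_arm: Moves the arm, as the interface text tells. Its arguments: {"type":"object","properties":{"moves":{"type":"array","items":{"type":"array"}},"squeeze":{"type":"number"}},"required":["moves"]}

```bash
mkdir -p pics; ls
python3 - <<'E'
from workcell import *
import cv2
for n in("scene","top"):
    cv2.imwrite(f"pics/{n}0.png",camera(n)[:,:,::-1]); i=camera_info(n); print(n,i)
print(get_obs())
E
```

```text
pics
scene {'fx': 359.3471985318768, 'fy': 359.3471985318768, 'cx': 250.83902417264596, 'cy': 191.51323302049533, 'origin': array([ 1.11409077, -0.14687601,  1.02865432]), 'rotation': array([ 0.77284733,  0.56735218, -0.16566843, -0.23102485])}
top {'fx': 422.059342379348, 'fy': 422.059342379348, 'cx': 248.68443069155697, 'cy': 187.86610761801072, 'origin': array([0.32461277, 0.03739196, 1.32842268]), 'rotation': array([-0.70282546,  0.70570921, -0.06653072,  0.05987109])}
{'clock': 0.1, 'joint_pos': array([ 1.28843644,  0.3328099 , -0.06469149,  1.46088128,  0.02163911,
        1.34991658, -0.08851336]), 'joint_velocities': array([-0.00151885, -0.00027818,  0.00038707, -0.00136425, -0.00070697,
        0.00076611, -0.00062233]), 'tau': array([ 2.34922962e-03, -6.26748776e+01,  4.97730332e-02, -3.92432928e+01,
        1.62865320e-02,  6.94565751e-03,  5.62902710e-05]), 'position': array([ 0.1604265 , -0.60372156,  0.24928328]), 'ee_rot': array([ 9.91576787e-01,  1.29518499e-01, -1.35775596e-04, -6.45250269e-04]), 'ft_force': array([-0.14958091, -0.3230033 ,  0.21051068]), 'torque': array([-0.05769758, -0.00675354, -0.01519133]), 'grip_width': 0.9979341011191784}
```

View pics/scene0.png

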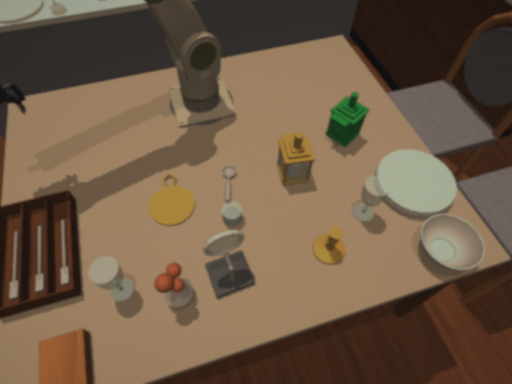

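View pics/top0.png

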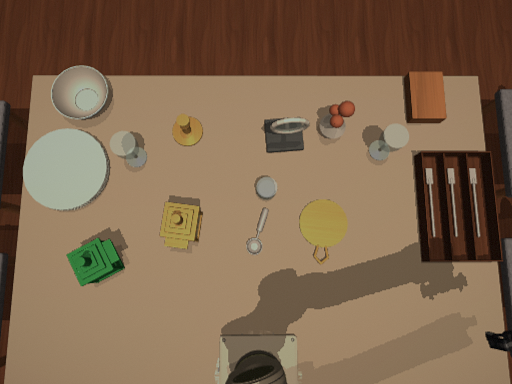

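The scene shows a brass lantern at (296,158) and a green one at (347,120). From the top they are at (180,222) and (95,261). The brass one fits the description. The plate is at (323,223) with its handle at (321,255), and the magnifier is at (287,127). I'll enlarge these to confirm them and measure by mask.

```bash
cat > h.py <<'E'
import numpy as np,cv2
from scipy.spatial.transform import Rotation as R
from workcell import *
def ray(n,p,z,i=None):
    i=i or camera_info(n); d=R.from_quat(i["rotation"]).apply([(p[0]-i["cx"])/i["fx"],(p[1]-i["cy"])/i["fy"],1])
    o=np.array(i["origin"]); return o+d*(z-o[2])/d[2]
def proj(n,P):
    i=camera_info(n); c=R.from_quat(i["rotation"]).inv().apply(np.array(P)-i["origin"]); return np.array([i["cx"]+i["fx"]*c[0]/c[2],i["cy"]+i["fy"]*c[1]/c[2]])
E
python3 - <<'E'
from h import *
t=cv2.imread("pics/top0.png"); s=cv2.imread("pics/scene0.png")
f=lambda im,x,y,w,h,k:cv2.resize(im[y:y+h,x:x+w],None,fx=k,fy=k,interpolation=cv2.INTER_CUBIC)
a=f(t,145,190,75,70,5); b=f(t,255,100,70,70,5); c=f(s,265,120,75,70,5); d=f(s,190,220,75,70,5)
b=cv2.resize(b,(375,350))
o=np.vstack([np.hstack([a,b]),np.hstack([c,d])]); cv2.imwrite("pics/crop.png",cv2.resize(o,(640,597)))
hsv=cv2.cvtColor(t,cv2.COLOR_BGR2HSV)
m=cv2.inRange(hsv,(20,130,60),(35,255,255))
n,l,st,ce=cv2.connectedComponentsWithStats(m)
for k in range(1,n):
    if st[k,4]>20:
        print(st[k],ce[k],ray("top",ce[k],0.008))
        if 295<ce[k][0]<350 and st[k,4]>800:
            c=cv2.convexHull(np.argwhere(l==k)[:,::-1].astype(np.int32)); e=cv2.fitEllipse(c);print(e,"plate",ray("top",e[0],.008))
E
```

```text
[177 114  12  12 113] [182.49557522 119.78761062] [0.79045779 0.23966571 0.008     ]
[179 132  23  14 174] [190.71264368 139.06896552] [0.72494914 0.21154964 0.008     ]
[ 300  200   47   47 1783] [322.9433539  222.81379697] [ 0.45131402 -0.20813505  0.008     ]
((322.9305419921875, 222.82229614257812), (46.65813064575195, 48.45184326171875), 129.58151245117188) plate [ 0.45128748 -0.20809382  0.008     ]
[ 160  202   40   47 1285] [178.90894942 224.4381323 ] [0.44804941 0.24299124 0.008     ]
```

View pics/crop.png

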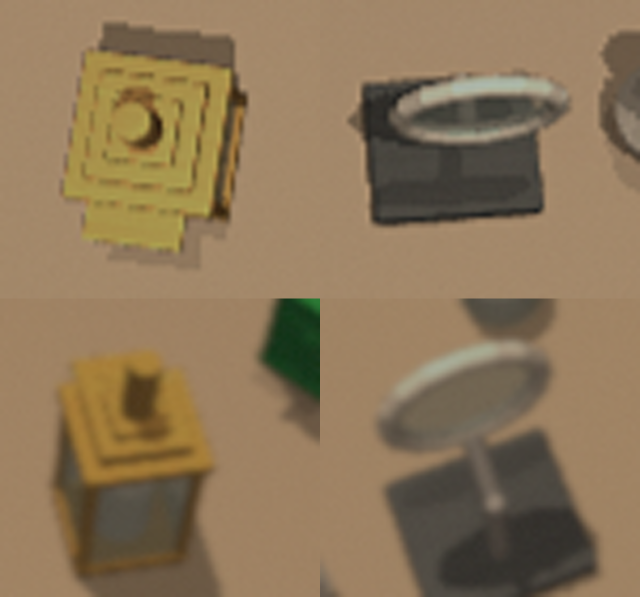

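The crop confirms the brass lantern. Its visor (crop (133,230)) is on the side towards the robot and its finial top is at crop (137,124). The magnifier ring is centred near crop (480,108) and its base is tilted slightly. Next I'll measure these.

```bash
cat > m.py <<'E'
from h import *
t=cv2.imread("pics/top0.png"); s=cv2.imread("pics/scene0.png")
k=640/750*5
cs=[np.array(c)/k+[145,190]-.5 for c in [(85,50),(233,70),(213,217),(64,193)]]
W=np.array([ray("top",c,.131) for c in cs]); print("roof",W.round(4),W.mean(0))
for i in range(4):
    d=W[(i+1)%4]-W[i]; print(np.hypot(*d[:2]),np.degrees(np.arctan2(d[1],d[0])))
print("finial top",ray("top",np.array((137,124))/k+[145,190]-.5,.2))
v=[ray("top",np.array(c)/k+[145,190]-.5,.124) for c in [(183,250),(82,237)]]; print("visor",v)
# magnifier ring
for n,im,box in(("top",t,(265,110,50,30)),("scene",s,(195,222,60,40))):
    x,y,w,h=box; hsv=cv2.cvtColor(im,cv2.COLOR_BGR2HSV)[y:y+h,x:x+w]
    m=cv2.inRange(hsv,(0,0,120),(179,75,255)); 
    nn,l,st,ce=cv2.connectedComponentsWithStats(m); j=1+np.argmax(st[1:,4])
    c=cv2.convexHull(np.argwhere(l==j)[:,::-1].astype(np.int32)); e=cv2.fitEllipse(c)
    p=np.array(e[0])+[x,y]; print(n,st[j],p,e,ray(n,p,.17))
    if n=="top":
        a=np.radians(e[2]+90); u=np.array([np.cos(a),np.sin(a)])*e[1][1]/2
        A,B=ray(n,p+u,.17),ray(n,p-u,.17); print(A,B,np.hypot(*(A-B)[:2]),"yaw of axis",np.degrees(np.arctan2(*(A-B)[1::-1])))
m=cv2.inRange(cv2.cvtColor(t,cv2.COLOR_BGR2HSV)[110:160,255:315],(0,0,0),(179,255,90))
nn,l,st,ce=cv2.connectedComponentsWithStats(m); j=1+np.argmax(st[1:,4])
B=np.argwhere(l==j)[:,::-1].astype(np.float32)
q=cv2.boxPoints(cv2.minAreaRect(B))+[255,110]; Q=np.array([ray("top",p,.018) for p in q]);print("base",Q.round(3),Q.mean(0));d=np.diff(Q,axis=0);print(np.hypot(d[:,0],d[:,1]),np.degrees(np.arctan2(d[:,1],d[:,0])))
# handle
h=cv2.cvtColor(t,cv2.COLOR_BGR2HSV); x,y=305,246
cv2.imwrite("pics/hand.png",cv2.resize(np.hstack([t[192:268,288:360]]),None,fx=7,fy=7,interpolation=cv2.INTER_CUBIC))
E
python3 m.py
```

```text
roof [[0.5032 0.2669 0.131 ]
 [0.4893 0.1675 0.131 ]
 [0.3915 0.1791 0.131 ]
 [0.4077 0.2778 0.131 ]] [0.44793371 0.22281609 0.131     ]
0.10034439096188012 -97.95768805610155
0.09850538706962994 173.22292655544157
0.10001425229346038 80.67453411012757
0.09612681191535632 -6.534036829484541
finial top [0.44586938 0.21962964 0.2       ]
visor [array([0.37027296, 0.19937953, 0.124     ]), array([0.37910801, 0.266362  , 0.124     ])]
top [  7   7  37  10 174] [290.28963089 123.2933712 ] ((25.289630889892578, 13.293371200561523), (13.455413818359375, 35.90032196044922), 85.60184478759766) [ 0.72223276 -0.09447718  0.17      ]
[ 0.71819869 -0.04299451  0.17      ] [ 0.72627497 -0.14606369  0.17      ] 0.10338512255412334 yaw of axis 94.48041641182785
scene [  9   7  39  20 208] [222.84779358 240.15216064] ((27.847793579101562, 18.15216064453125), (17.296714782714844, 40.55845642089844), 68.26695251464844) [ 0.70636152 -0.08941796  0.17      ]
base [[ 0.787 -0.024  0.018]
 [ 0.796 -0.147  0.018]
 [ 0.686 -0.152  0.018]
 [ 0.677 -0.031  0.018]] [ 0.73629363 -0.08829996  0.018     ]
[0.12312137 0.11056728 0.12136199] [ -85.50020009 -177.33526218   94.39075537]
```

View pics/hand.png

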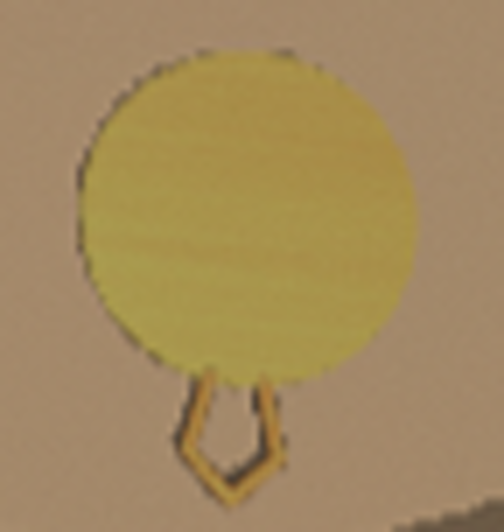

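```bash
cat > plan.py <<'E'
"""plan.py [x y z yaw_deg]... : rows from the measured pose through waypoints (tool down); yaw = world angle of tool x"""
import sys; from h import *
o=get_obs(); p=np.array(o["position"]); r=R.from_quat(o["ee_rot"]); x=r.apply([1,0,0]); yaw=np.degrees(np.arctan2(x[1],x[0]))
print("t",round(o["clock"],2),"pos",p.round(4),"yaw",round(yaw,1),"tilt",round(np.degrees(np.arccos(-r.apply([0,0,1])[2])),2),"F",np.round(o["ft_force"],1),"grip",round(o["grip_width"],3)); print("q",np.round(o["joint_pos"],2))
a=list(map(float,sys.argv[1:]))
for w in zip(*[iter(a)]*4):
    for k in range(60):
        d=np.array(w[:3])-p; dy=w[3]-yaw
        if k==0:
            while dy>181: yaw+=360;dy-=360
            while dy<-181: yaw-=360;dy+=360
        if np.abs(d).max()<.001 and abs(dy)<.6: break
        c,s=np.cos(np.radians(yaw)),np.sin(np.radians(yaw))
        A=np.array([[c,s,0],[s,-c,0],[0,0,-1]]); v=A.T@d/.025
        n=max(np.abs(v).max(),abs(dy)/10.7,1); v=np.round(v/n,2); t=round(float(-dy/n),1)
        t=float(np.clip(t,-10.7,10.7)); print([v.tolist(),[0,0,t]]); p=p+A@v*.025; yaw-=t
    print("--")
E
python3 - <<'E'
from h import *
L1=ray("top",(289.3,124.9),.17);L2=ray("scene",(223.2,242.35),.17);print("lens",L1,L2)
P=ray("top",(322.93,222.82),.008)
for q,z in (((320.6,262.9),.012),(((235/7)+287.5,378/7+191.5),.012)):
    h=ray("top",q,z);d=P-h;print("handle",h,np.hypot(*d[:2]),np.degrees(np.arctan2(d[1],d[0])))
for q in((205/7+287.5,378/7+191.5),(264/7+287.5,378/7+191.5),(182/7+287.5,443/7+191.5),(280/7+287.5,459/7+191.5)):print(ray("top",q,.012))
m=cv2.inRange(cv2.cvtColor(cv2.imread("pics/scene0.png"),cv2.COLOR_BGR2HSV)[175:230,140:205],(18,140,60),(35,255,255))
E2=cv2.fitEllipse(cv2.convexHull(np.argwhere(m)[12:,::-1].astype(np.int32)));print("plate scene",ray("scene",np.array(E2[0])+[140,175],.008))
E
python3 plan.py .40 -.33 .30 20 .447 .2215 .30 24
```

```text
lens [ 0.71741981 -0.0915265   0.17      ] [ 0.71270904 -0.09018105  0.17      ]
handle [ 0.32753109 -0.19569297  0.012     ] 0.12438319163187278 -5.721158887616984
handle [ 0.38059118 -0.19902892  0.012     ] 0.07128207609776616 -7.304883847976989
[ 0.38065119 -0.18573157  0.012     ]
[ 0.38053316 -0.21188533  0.012     ]
[ 0.35228549 -0.17462109  0.012     ]
[ 0.34512001 -0.21762725  0.012     ]
plate scene [ 0.44058647 -0.20633285  0.008     ]
t 0.1 pos [ 0.1604 -0.6037  0.2493] yaw 14.9 tilt 0.08 F [-0.1 -0.3  0.2] grip 0.998
q [ 1.29  0.33 -0.06  1.46  0.02  1.35 -0.09]
[[1.0, -0.67, -0.17], [0, 0, -0.4]]
[[1.0, -0.66, -0.17], [0, 0, -0.4]]
[[1.0, -0.65, -0.17], [0, 0, -0.4]]
[[1.0, -0.64, -0.16], [0, 0, -0.4]]
[[1.0, -0.63, -0.16], [0, 0, -0.4]]
[[1.0, -0.62, -0.16], [0, 0, -0.4]]
[[1.0, -0.62, -0.16], [0, 0, -0.4]]
[[1.0, -0.61, -0.16], [0, 0, -0.4]]
[[1.0, -0.59, -0.17], [0, 0, -0.4]]
[[1.0, -0.59, -0.16], [0, 0, -0.5]]
[[1.0, -0.57, -0.16], [0, 0, -0.4]]
[[1.0, -0.57, -0.17], [0, 0, -0.4]]
[[0.38, -0.21, -0.06], [0, 0, -0.2]]
--
[[0.46, -1.0, 0.0], [0, 0, -0.2]]
[[0.47, -1.0, 0.0], [0, 0, -0.2]]
[[0.47, -1.0, 0.0], [0, 0, -0.2]]
[[0.48, -1.0, 0.0], [0, 0, -0.2]]
[[0.48, -1.0, 0.0], [0, 0, -0.2]]
[[0.48, -1.0, 0.0], [0, 0, -0.2]]
[[0.49, -1.0, 0.0], [0, 0, -0.2]]
[[0.49, -1.0, 0.0], [0, 0, -0.2]]
[[0.5, -1.0, 0.0], [0, 0, -0.2]]
[[0.5, -1.0, 0.0], [0, 0, -0.2]]
[[0.51, -1.0, 0.0], [0, 0, -0.2]]
[[0.51, -1.0, 0.0], [0, 0, -0.2]]
[[0.52, -1.0, 0.0], [0, 0, -0.2]]
[[0.52, -1.0, 0.0], [0, 0, -0.2]]
[[0.52, -1.0, 0.0], [0, 0, -0.2]]
[[0.53, -1.0, 0.0], [0, 0, -0.2]]
[[0.53, -1.0, 0.0], [0, 0, -0.2]]
[[0.54, -1.0, 0.0], [0, 0, -0.2]]
[[0.54, -1.0, 0.0], [0, 0, -0.2]]
[[0.42, -0.77, 0.0], [0, 0, -0.2]]
--
```

The lens measures (0.715, −0.091, 0.170) with a yaw of about 4.4°. The plate centre is (0.450, −0.208) with a yaw of about −6°. The lantern is at (0.447, 0.2215) with a yaw of −7.6°. All of these match the sizes given, so I'll start the approach.

{"method": "move_arm", "body": {"moves": [[[1, -0.65, -0.2], [0, 0, 0], 1], [[1, -0.65, -0.2], [0, 0, 0], 1], [[1, -0.65, -0.2], [0, 0, 0], 1], [[1, -0.65, -0.2], [0, 0, 0], 1], [[1, -0.65, -0.2], [0, 0, 0], 1]], "squeeze": 80}}

```text
clock: 0.72
position: [0.261, -0.4924, 0.2748]
ee_rot: [0.992, 0.13, -0.0, -0.0]
ft_force: [0.8, -0.1, -0.0]
grip_width: 1.002
```

{"method": "move_arm", "body": {"moves": [[[1, -0.65, -0.2], [0, 0, 0], 1], [[1, -0.65, -0.2], [0, 0, 0], 1], [[1, -0.65, -0.2], [0, 0, 0], 1], [[1, -0.65, -0.2], [0, 0, 0], 1], [[1, -0.65, -0.2], [0, 0, 0], 1]]}}

```text
clock: 1.35
position: [0.3609, -0.3819, 0.2999]
ee_rot: [0.992, 0.13, -0.0, -0.0]
ft_force: [0.3, 0.1, -0.1]
grip_width: 0.998
```

```bash
python3 plan.py .447 .2215 .30 24 | uniq
```

```text
t 1.35 pos [ 0.3609 -0.3819  0.2999] yaw 14.9 tilt 0.03 F [ 0.3  0.1 -0.1] grip 0.998
q [ 0.98  0.1  -0.27  1.63  0.03  1.41 -0.61]
[[0.42, -1.0, -0.0], [0, 0, -0.4]]
[[0.43, -1.0, -0.0], [0, 0, -0.4]]
[[0.44, -1.0, -0.0], [0, 0, -0.4]]
[[0.45, -1.0, -0.0], [0, 0, -0.4]]
[[0.46, -1.0, -0.0], [0, 0, -0.4]]
[[0.47, -1.0, -0.0], [0, 0, -0.4]]
[[0.48, -1.0, -0.0], [0, 0, -0.4]]
[[0.49, -1.0, -0.0], [0, 0, -0.4]]
[[0.5, -1.0, -0.0], [0, 0, -0.4]]
[[0.51, -1.0, -0.0], [0, 0, -0.4]]
[[0.52, -1.0, -0.0], [0, 0, -0.4]]
[[0.53, -1.0, -0.0], [0, 0, -0.4]]
[[0.54, -1.0, -0.0], [0, 0, -0.4]]
[[0.54, -1.0, -0.0], [0, 0, -0.5]]
[[0.56, -1.0, -0.0], [0, 0, -0.4]]
[[0.57, -1.0, -0.0], [0, 0, -0.5]]
[[0.58, -1.0, -0.0], [0, 0, -0.5]]
[[0.59, -1.0, -0.0], [0, 0, -0.4]]
[[0.6, -1.0, -0.0], [0, 0, -0.5]]
[[0.6, -1.0, -0.0], [0, 0, -0.4]]
[[0.4, -0.65, -0.0], [0, 0, -0.3]]
--
```

{"method": "move_arm", "body": {"moves": [[[0.42, -1, 0], [0, 0, -0.5], 1], [[0.43, -1, 0], [0, 0, -0.5], 1], [[0.44, -1, 0], [0, 0, -0.5], 1], [[0.45, -1, 0], [0, 0, -0.5], 1], [[0.46, -1, 0], [0, 0, -0.5], 1]]}}

```text
clock: 1.98
position: [0.3792, -0.2457, 0.3001]
ee_rot: [0.988, 0.151, 0.0, 0.0]
ft_force: [0.4, 0.7, -0.1]
grip_width: 1.0
```

{"method": "move_arm", "body": {"moves": [[[0.47, -1, 0], [0, 0, -0.5], 1], [[0.48, -1, 0], [0, 0, -0.5], 1], [[0.49, -1, 0], [0, 0, -0.5], 1], [[0.5, -1, 0], [0, 0, -0.5], 1], [[0.51, -1, 0], [0, 0, -0.5], 1]]}}

```text
clock: 2.6
position: [0.3977, -0.1077, 0.3]
ee_rot: [0.985, 0.173, 0.0, 0.0]
ft_force: [0.8, 0.5, -0.2]
grip_width: 1.001
```

{"method": "move_arm", "body": {"moves": [[[0.52, -1, 0], [0, 0, -0.5], 1], [[0.53, -1, 0], [0, 0, -0.5], 1], [[0.54, -1, 0], [0, 0, -0.5], 1], [[0.55, -1, 0], [0, 0, -0.5], 1], [[0.56, -1, 0], [0, 0, -0.5], 1]]}}

```text
clock: 3.22
position: [0.4159, 0.0331, 0.3]
ee_rot: [0.981, 0.194, 0.0, 0.0]
ft_force: [0.3, 0.5, -0.7]
grip_width: 0.999
```

```bash
python3 plan.py .447 .2215 .27 24 .447 .2215 .178 24 | uniq
```

```text
t 3.23 pos [0.4159 0.0331 0.3   ] yaw 22.4 tilt 0.04 F [ 0.3  0.5 -0.7] grip 0.999
q [ 0.64 -0.15 -0.73  1.85 -0.1   1.41 -1.25]
[[0.62, -1.0, 0.18], [0, 0, -0.2]]
[[0.62, -1.0, 0.19], [0, 0, -0.3]]
[[0.63, -1.0, 0.19], [0, 0, -0.2]]
[[0.64, -1.0, 0.18], [0, 0, -0.3]]
[[0.65, -1.0, 0.19], [0, 0, -0.2]]
[[0.65, -1.0, 0.19], [0, 0, -0.3]]
[[0.29, -0.45, 0.08], [0, 0, -0.1]]
--
[[-0.0, 0.0, 1.0], [0, 0, 0.0]]
[[-0.0, 0.0, 0.68], [0, 0, 0.0]]
--
```

{"method": "move_arm", "body": {"moves": [[[0.62, -1, 0.18], [0, 0, -0.3], 1], [[0.62, -1, 0.18], [0, 0, -0.3], 1], [[0.63, -1, 0.18], [0, 0, -0.3], 1], [[0.64, -1, 0.18], [0, 0, -0.3], 1], [[0.65, -1, 0.2], [0, 0, -0.3], 1]]}}

```text
clock: 3.85
position: [0.4397, 0.1788, 0.277]
ee_rot: [0.978, 0.207, 0.0, 0.0]
ft_force: [0.3, -0.3, -0.8]
grip_width: 0.996
```

{"method": "move_arm", "body": {"moves": [[[0.65, -1, 0.2], [0, 0, -0.2], 1], [[0.3, -0.47, 0.08], [0, 0, 0], 1], [[0, 0, 0], [0, 0, 0], 1]]}}

```text
clock: 4.22
position: [0.446, 0.222, 0.2698]
ee_rot: [0.978, 0.21, -0.0, -0.0]
ft_force: [0.4, -0.1, -0.7]
grip_width: 1.001
```

```bash
python3 plan.py .447 .2215 .178 24
python3 - <<'E'
from h import *
i=camera_info("wrist"); im=camera("wrist")[:,:,::-1].copy()
print(i, proj("wrist",[.447,.2215,.2]), proj("wrist",[.447,.2215,.131]))
for z,c in((.2,(0,0,255)),(.131,(255,0,0))): cv2.drawMarker(im,tuple(int(v) for v in proj("wrist",[.447,.2215,z])),c)
cv2.imwrite("pics/w1.png",im)
E
```

```text
t 4.22 pos [0.446  0.222  0.2698] yaw 24.2 tilt 0.05 F [ 0.4 -0.1 -0.7] grip 1.001
q [ 0.39  0.14 -1.01  1.72  0.12  1.35 -1.79]
[[0.01, 0.01, 1.0], [0, 0, 0.1]]
[[0.01, 0.01, 1.0], [0, 0, 0.0]]
[[0.0, 0.01, 1.0], [0, 0, 0.1]]
[[0.01, 0.0, 0.67], [0, 0, 0.0]]
--
{'fx': 282.1327140527518, 'fy': 282.1327140527518, 'cx': 257.0118545586649, 'cy': 188.82648801872577, 'origin': array([0.51449325, 0.25189611, 0.39328241]), 'rotation': array([ 0.83026303, -0.53633342, -0.08292621,  0.12701579])} [255.86318591 205.91701626] [256.19991928 180.36980371]
```

View pics/w1.png

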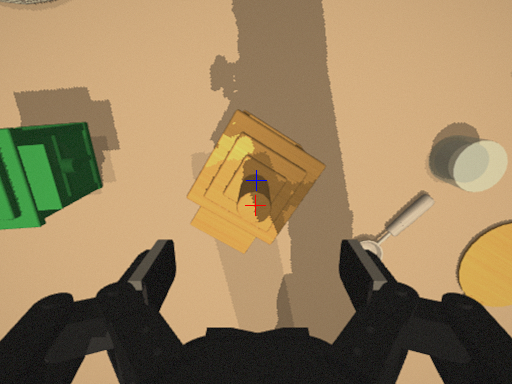

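The wrist view shows the finial top at (255,206) and the roof centre at (256,179). Both predictions hold, and the finial lies centred between the fingers. I'll descend and grip.

{"method": "move_arm", "body": {"moves": [[[0, 0, 1], [0, 0, 0], 1], [[0, 0, 1], [0, 0, 0], 1], [[0, 0, 1], [0, 0, 0], 1], [[0, 0, 0.67], [0, 0, 0], 1], [[0, 0, 0], [0, 0, 0], 0.4]]}}

```text
clock: 4.9
position: [0.4466, 0.2198, 0.1776]
ee_rot: [0.978, 0.208, -0.001, 0.0]
ft_force: [-0.3, -0.2, 0.0]
grip_width: 0.818
```

{"method": "move_arm", "body": {"moves": [[[0, 0, 0], [0, 0, 0], 0], [[0, 0, 0], [0, 0, 0], 0], [[0, 0, 0], [0, 0, 0], 0], [[0, 0, 0], [0, 0, 0], 0], [[0, 0, 0], [0, 0, 0], 0]]}}

```text
clock: 5.52
position: [0.4472, 0.2208, 0.1787]
ee_rot: [0.978, 0.209, 0.0, -0.0]
ft_force: [-0.9, 1.6, 3.5]
grip_width: 0.287
```

{"method": "move_arm", "body": {"moves": [[[0, 0, -0.5], [0, 0, 0], 0], [[0, 0, -1], [0, 0, 0], 0], [[0, 0, -1], [0, 0, 0], 0], [[0, 0, -1], [0, 0, 0], 0], [[0, 0, -0.8], [0, 0, 0], 0]]}}

```text
clock: 6.15
position: [0.4468, 0.2203, 0.287]
ee_rot: [0.978, 0.209, 0.0, 0.0]
ft_force: [0.5, -0.8, -3.2]
grip_width: 0.286
```

```bash
python3 plan.py .51 .06 .288 125 .570 -.102 .283 209
```

```text
t 6.15 pos [0.4468 0.2203 0.287 ] yaw 24.1 tilt 0.02 F [ 0.5 -0.8 -3.2] grip 0.286
q [ 0.4   0.12 -1.01  1.69  0.11  1.39 -1.78]
[[-0.03, 0.73, -0.0], [0, 0, -10.7]]
[[-0.17, 0.71, -0.0], [0, 0, -10.7]]
[[-0.3, 0.67, -0.01], [0, 0, -10.7]]
[[-0.42, 0.6, -0.0], [0, 0, -10.7]]
[[-0.52, 0.51, -0.01], [0, 0, -10.7]]
[[-0.61, 0.41, -0.0], [0, 0, -10.7]]
[[-0.67, 0.29, -0.01], [0, 0, -10.7]]
[[-0.71, 0.16, -0.0], [0, 0, -10.7]]
[[-0.73, 0.03, -0.01], [0, 0, -10.7]]
[[-0.31, -0.05, -0.0], [0, 0, -4.6]]
--
[[-0.85, -0.22, 0.03], [0, 0, -10.7]]
[[-0.8, -0.38, 0.02], [0, 0, -10.7]]
[[-0.71, -0.52, 0.03], [0, 0, -10.7]]
[[-0.6, -0.64, 0.02], [0, 0, -10.7]]
[[-0.47, -0.74, 0.03], [0, 0, -10.7]]
[[-0.33, -0.82, 0.02], [0, 0, -10.7]]
[[-0.17, -0.86, 0.03], [0, 0, -10.7]]
[[-0.01, -0.75, 0.02], [0, 0, -9.1]]
--
```

{"method": "move_arm", "body": {"moves": [[[0, 0.73, 0], [0, 0, -8], 0], [[-0.15, 0.72, 0], [0, 0, -10.7], 0], [[-0.3, 0.67, 0], [0, 0, -10.7], 0], [[-0.4, 0.6, 0], [0, 0, -10.7], 0], [[-0.5, 0.52, 0], [0, 0, -10.7], 0]]}}

```text
clock: 6.78
position: [0.4789, 0.1345, 0.2859]
ee_rot: [0.792, 0.61, -0.0, 0.0]
ft_force: [0.4, -0.5, -3.2]
grip_width: 0.283
```

{"method": "move_arm", "body": {"moves": [[[-0.6, 0.44, 0], [0, 0, -10.7], 0], [[-0.65, 0.32, 0], [0, 0, -10.7], 0], [[-0.7, 0.2, 0], [0, 0, -10.7], 0], [[-0.73, 0.05, 0], [0, 0, -10.7], 0], [[-0.73, -0.05, 0], [0, 0, -10.7], 0]]}}

```text
clock: 7.4
position: [0.5131, 0.0496, 0.2859]
ee_rot: [0.433, 0.902, -0.0, -0.0]
ft_force: [-0.4, -0.5, -3.4]
grip_width: 0.282
```

```bash
python3 plan.py .572 -.102 .283 211
```

```text
t 7.4 pos [0.5131 0.0496 0.2859] yaw 128.7 tilt 0.05 F [-0.4 -0.5 -3.4] grip 0.282
q [ 0.77  0.19 -1.06  1.65  0.17  1.4   0.36]
[[-0.81, -0.25, 0.02], [0, 0, -10.7]]
[[-0.75, -0.4, 0.01], [0, 0, -10.7]]
[[-0.66, -0.53, 0.02], [0, 0, -10.7]]
[[-0.55, -0.64, 0.01], [0, 0, -10.7]]
[[-0.42, -0.74, 0.02], [0, 0, -10.7]]
[[-0.27, -0.8, 0.01], [0, 0, -10.7]]
[[-0.12, -0.83, 0.02], [0, 0, -10.7]]
[[0.03, -0.58, 0.01], [0, 0, -7.4]]
--
```

{"method": "move_arm", "body": {"moves": [[[-0.8, -0.25, 0], [0, 0, -10.7], 0], [[-0.75, -0.4, 0], [0, 0, -10.7], 0], [[-0.65, -0.53, 0], [0, 0, -10.7], 0], [[-0.55, -0.65, 0], [0, 0, -10.7], 0], [[-0.42, -0.73, 0.05], [0, 0, -10.7], 0]]}}

```text
clock: 8.02
position: [0.5508, -0.0491, 0.2847]
ee_rot: [-0.019, 1.0, -0.0, -0.0]
ft_force: [0.4, -0.2, -3.0]
grip_width: 0.287
```

{"method": "move_arm", "body": {"moves": [[[-0.27, -0.8, 0.05], [0, 0, -10.7], 0], [[-0.1, -0.82, 0.05], [0, 0, -10.7], 0], [[0, -0.58, 0], [0, 0, -7.5], 0], [[0, 0, 0], [0, 0, 0], 0], [[0, 0, 0], [0, 0, 0], 0]]}}

```text
clock: 8.65
position: [0.5706, -0.0999, 0.2821]
ee_rot: [-0.264, 0.964, 0.0, -0.0]
ft_force: [0.3, -0.1, -2.9]
grip_width: 0.286
```

```bash
python3 plan.py .572 -.102 .283 211;python3 - <<'E'
from h import *
f=lambda im,x,y,w,h,k:cv2.resize(im[y:y+h,x:x+w],None,fx=k,fy=k,interpolation=cv2.INTER_CUBIC)
a=camera("scene")[:,:,::-1];b=camera("top")[:,:,::-1]
cv2.imwrite("pics/l1.png",np.hstack([f(a,165,140,130,160,3),f(b,220,80,130,160,3)]))
E
```

```text
t 8.65 pos [ 0.5706 -0.0999  0.2821] yaw -149.3 tilt 0.02 F [ 0.3 -0.1 -2.9] grip 0.286
q [ 0.99  0.45 -1.19  1.49  0.42  1.48  1.9 ]
[[-0.0, -0.1, -0.03], [0, 0, -0.3]]
--
```

View pics/l1.png

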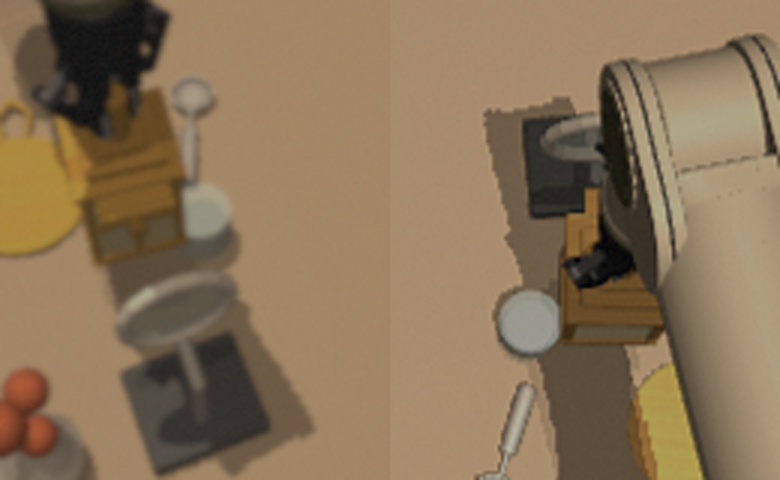

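Both views show the door, with its visor, bars and knob (crop (138,237)), facing the lens and clear of it. I'll hold, then turn to the right-hand side.

{"method": "move_arm", "body": {"moves": [[[0, 0, 0], [0, 0, 0], 0], [[0, 0, 0], [0, 0, 0], 0], [[0, 0, 0], [0, 0, 0], 0], [[0, 0, 0], [0, 0, 0], 0], [[0, 0, 0], [0, 0, 0], 0]]}}

```text
clock: 9.38
position: [0.5709, -0.1007, 0.282]
ee_rot: [-0.265, 0.964, -0.0, -0.0]
ft_force: [-0.1, 0.1, -3.5]
grip_width: 0.283
```

{"method": "move_arm", "body": {"moves": [[[0, 0, 0], [0, 0, 6], 0], [[0, 0, 0], [0, 0, 10], 0], [[0, 0, 0], [0, 0, 10.6], 0], [[0, 0, 0], [0, 0, 10.6], 0], [[0, 0, 0], [0, 0, 10.6], 0]]}}

```text
clock: 10.0
position: [0.5709, -0.1006, 0.282]
ee_rot: [0.151, 0.989, 0.0, 0.0]
ft_force: [0.0, 0.1, -4.2]
grip_width: 0.286
```

{"method": "move_arm", "body": {"moves": [[[0, 0, 0], [0, 0, 10.6], 0], [[0, 0, 0], [0, 0, 10.6], 0], [[0, 0, 0], [0, 0, 10], 0], [[0, 0, 0], [0, 0, 5.7], 0], [[0, 0, 0], [0, 0, 0], 0]]}}

```text
clock: 10.62
position: [0.571, -0.1005, 0.282]
ee_rot: [0.453, 0.892, -0.0, 0.0]
ft_force: [0.4, -0.1, -3.8]
grip_width: 0.286
```

{"method": "move_arm", "body": {"moves": [[[0, 0, 0], [0, 0, 0], 0], [[0, 0, 0], [0, 0, 0], 0], [[0, 0, 0], [0, 0, 0], 0], [[0, 0, 0], [0, 0, 0], 0], [[0, 0, 0], [0, 0, 0], 0]]}}

```text
clock: 11.25
position: [0.571, -0.1007, 0.282]
ee_rot: [0.453, 0.891, -0.0, 0.0]
ft_force: [0.0, 0.2, -4.2]
grip_width: 0.284
```

```bash
python3 plan.py .572 -.102 .283 36
```

```text
t 11.25 pos [ 0.571  -0.1007  0.282 ] yaw 126.1 tilt 0.0 F [ 0.   0.2 -4.2] grip 0.284
q [ 0.82  0.34 -0.91  1.5   0.27  1.43  0.53]
[[-0.01, 0.0, -0.0], [0, 0, 10.7]]
[[-0.01, 0.0, -0.01], [0, 0, 10.7]]
[[-0.01, 0.0, -0.0], [0, 0, 10.7]]
[[-0.01, 0.01, -0.01], [0, 0, 10.7]]
[[-0.0, 0.0, -0.0], [0, 0, 10.7]]
[[-0.0, 0.01, -0.01], [0, 0, 10.7]]
[[-0.0, 0.01, -0.0], [0, 0, 10.7]]
[[-0.0, 0.0, -0.01], [0, 0, 10.7]]
[[-0.01, 0.01, 0.0], [0, 0, 4.5]]
--
```

{"method": "move_arm", "body": {"moves": [[[0, 0, 0], [0, 0, 0], 0], [[0, 0, 0], [0, 0, 0], 0], [[0, 0, 0], [0, 0, 0], 0], [[0, 0, 0], [0, 0, 5], 0], [[0, 0, 0], [0, 0, 10], 0]]}}

```text
clock: 11.88
position: [0.5709, -0.1007, 0.2819]
ee_rot: [0.568, 0.823, 0.0, -0.0]
ft_force: [-0.3, 0.6, -3.5]
grip_width: 0.285
```

{"method": "move_arm", "body": {"moves": [[[0, 0, 0], [0, 0, 10], 0], [[0, 0, 0], [0, 0, 10], 0], [[0, 0, 0], [0, 0, 10], 0], [[0, 0, 0], [0, 0, 10], 0], [[0, 0, 0], [0, 0, 10], 0]]}}

```text
clock: 12.5
position: [0.571, -0.1006, 0.282]
ee_rot: [0.863, 0.506, 0.0, 0.0]
ft_force: [-0.0, -0.1, -4.3]
grip_width: 0.287
```

{"method": "move_arm", "body": {"moves": [[[0, 0, 0], [0, 0, 10], 0], [[0, 0, 0], [0, 0, 10], 0], [[0, 0, 0], [0, 0, 5], 0], [[0, 0, 0], [0, 0, 0], 0], [[0, 0, 0], [0, 0, 0], 0]]}}

```text
clock: 13.12
position: [0.571, -0.1006, 0.282]
ee_rot: [0.95, 0.311, 0.0, 0.0]
ft_force: [-0.1, -0.1, -4.1]
grip_width: 0.282
```

{"method": "move_arm", "body": {"moves": [[[0, 0, 0], [0, 0, 0], 0], [[0, 0, 0], [0, 0, 0], 0], [[0, 0, 0], [0, 0, 0], 0], [[0, 0, 0], [0, 0, 0], 0], [[0, 0, 0], [0, 0, 0], 0]]}}

```text
clock: 13.75
position: [0.571, -0.1007, 0.282]
ee_rot: [0.951, 0.31, 0.0, 0.0]
ft_force: [0.6, -0.1, -3.3]
grip_width: 0.285
```

```bash
python3 plan.py .571 -.102 .283 -50|head -3;python3 - <<'E'
from h import *
f=lambda im,x,y,w,h,k:cv2.resize(im[y:y+h,x:x+w],None,fx=k,fy=k,interpolation=cv2.INTER_CUBIC)
a=camera("scene")[:,:,::-1];b=camera("top")[:,:,::-1]
cv2.imwrite("pics/l2.png",np.hstack([f(a,165,140,130,160,3),f(b,220,80,130,160,3)]))
E
```

```text
t 13.75 pos [ 0.571  -0.1007  0.282 ] yaw 36.1 tilt 0.01 F [ 0.6 -0.1 -3.3] grip 0.285
q [ 0.65  0.29 -0.68  1.51  0.18  1.41 -0.98]
[[-0.0, 0.01, -0.0], [0, 0, 10.7]]
```

View pics/l2.png

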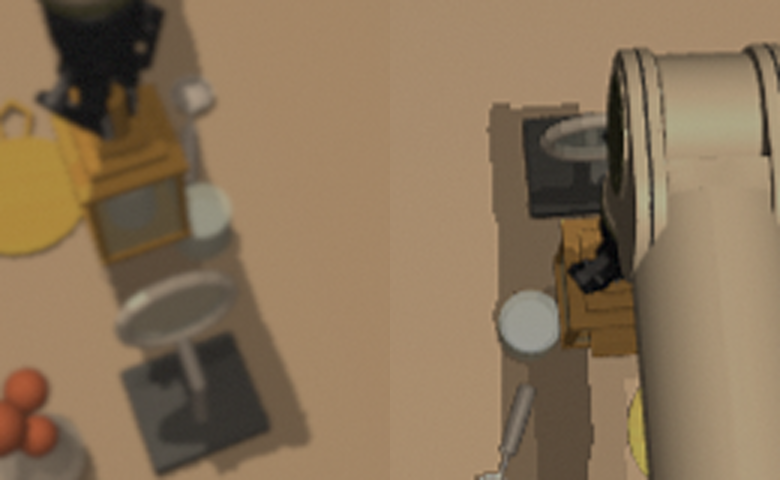

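The plain back faces the lens squarely and the visor points away from it, at the bottom of the top view. Now the left side.

{"method": "move_arm", "body": {"moves": [[[0, 0, 0], [0, 0, 0], 0], [[0, 0, 0], [0, 0, 0], 0], [[0, 0, 0], [0, 0, 5], 0], [[0, 0, 0], [0, 0, 10], 0], [[0, 0, 0], [0, 0, 10], 0]]}}

```text
clock: 14.48
position: [0.571, -0.1007, 0.282]
ee_rot: [0.996, 0.094, 0.0, 0.0]
ft_force: [0.3, -0.4, -3.4]
grip_width: 0.286
```

{"method": "move_arm", "body": {"moves": [[[0, 0, 0], [0, 0, 10], 0], [[0, 0, 0], [0, 0, 10], 0], [[0, 0, 0], [0, 0, 10], 0], [[0, 0, 0], [0, 0, 10], 0], [[0, 0, 0], [0, 0, 10], 0]]}}

```text
clock: 15.1
position: [0.571, -0.1006, 0.282]
ee_rot: [0.942, -0.336, 0.0, 0.0]
ft_force: [0.2, -0.1, -4.0]
grip_width: 0.287
```

{"method": "move_arm", "body": {"moves": [[[0, 0, 0], [0, 0, 6], 0], [[0, 0, 0], [0, 0, 4], 0], [[0, 0, 0], [0, 0, 0], 0], [[0, 0, 0], [0, 0, 0], 0], [[0, 0, 0], [0, 0, 0], 0]]}}

```text
clock: 15.72
position: [0.571, -0.1007, 0.282]
ee_rot: [0.91, -0.414, 0.0, 0.0]
ft_force: [-0.8, 0.8, -4.5]
grip_width: 0.289
```

{"method": "move_arm", "body": {"moves": [[[0, 0, 0], [0, 0, 0], 0], [[0, 0, 0], [0, 0, 0], 0], [[0, 0, 0], [0, 0, 0], 0], [[0, 0, 0], [0, 0, 0], 0], [[0, 0, 0], [0, 0, 0], 0]]}}

```text
clock: 16.35
position: [0.571, -0.1006, 0.282]
ee_rot: [0.91, -0.414, 0.0, 0.0]
ft_force: [-0.8, -0.7, -3.0]
grip_width: 0.283
```

```bash
python3 plan.py .45 -.208 .283 25.7
```

```text
t 16.35 pos [ 0.571  -0.1006  0.282 ] yaw -48.9 tilt 0.01 F [-0.8 -0.7 -3. ] grip 0.283
q [ 0.51  0.26 -0.5   1.52  0.12  1.4  -2.42]
[[0.01, 0.93, -0.01], [0, 0, -10.7]]
[[-0.16, 0.91, -0.0], [0, 0, -10.7]]
[[-0.33, 0.87, -0.01], [0, 0, -10.7]]
[[-0.49, 0.79, -0.0], [0, 0, -10.7]]
[[-0.62, 0.68, -0.01], [0, 0, -10.7]]
[[-0.74, 0.56, -0.0], [0, 0, -10.7]]
[[-0.81, 0.4, -0.01], [0, 0, -10.4]]
--
```

{"method": "move_arm", "body": {"moves": [[[0, 0, 0], [0, 0, 0], 0], [[0, 0, 0], [0, 0, 0], 0], [[0, 0, 0], [0, 0, 0], 0], [[0, 0.6, 0], [0, 0, -5], 0], [[-0.1, 0.9, 0], [0, 0, -10], 0]]}}

```text
clock: 16.98
position: [0.5422, -0.1246, 0.2819]
ee_rot: [0.957, -0.289, 0.0, -0.0]
ft_force: [-0.5, -0.2, -4.5]
grip_width: 0.288
```

{"method": "move_arm", "body": {"moves": [[[-0.25, 0.9, 0], [0, 0, -10], 0], [[-0.4, 0.83, 0], [0, 0, -10], 0], [[-0.55, 0.74, 0], [0, 0, -10], 0], [[-0.68, 0.62, 0], [0, 0, -10], 0], [[-0.77, 0.5, 0], [0, 0, -10], 0]]}}

```text
clock: 17.6
position: [0.4527, -0.1989, 0.2821]
ee_rot: [0.99, 0.143, 0.0, 0.0]
ft_force: [0.6, 0.2, -3.3]
grip_width: 0.286
```

```bash
python3 plan.py .45 -.208 .25 25.7
```

```text
t 17.6 pos [ 0.4527 -0.1989  0.2821] yaw 16.4 tilt 0.02 F [ 0.6  0.2 -3.3] grip 0.286
q [ 0.8   0.06 -0.5   1.72  0.03  1.37 -0.98]
[[-0.16, 0.25, 1.0], [0, 0, -7.2]]
[[-0.05, 0.06, 0.29], [0, 0, -2.1]]
--
```

{"method": "move_arm", "body": {"moves": [[[-0.16, 0.25, 0.6], [0, 0, -7], 0], [[-0.03, 0.05, 0.6], [0, 0, -2.3], 0], [[0, 0, 0], [0, 0, 0], 0], [[0, 0, 0], [0, 0, 0], 0]]}}

```text
clock: 18.1
position: [0.4514, -0.2069, 0.2527]
ee_rot: [0.976, 0.219, 0.0, 0.0]
ft_force: [-0.3, 0.3, -3.7]
grip_width: 0.284
```

```bash
python3 plan.py .45 -.208 .187 25.7;python3 - <<'E'
from h import *
f=lambda im,x,y,w,h,k:cv2.resize(im[y:y+h,x:x+w],None,fx=k,fy=k,interpolation=cv2.INTER_CUBIC)
a=camera("scene")[:,:,::-1];b=camera("wrist")[:,:,::-1]
cv2.imwrite("pics/p1.png",np.hstack([f(a,120,120,100,128,3),b]))
E
```

```text
t 18.1 pos [ 0.4514 -0.2069  0.2527] yaw 25.3 tilt 0.05 F [-0.3  0.3 -3.7] grip 0.284
q [ 0.81  0.08 -0.5   1.77  0.04  1.31 -0.82]
[[-0.03, 0.01, 1.0], [0, 0, -0.1]]
[[-0.02, 0.0, 1.0], [0, 0, -0.2]]
[[-0.02, 0.01, 0.63], [0, 0, -0.1]]
--
```

View pics/p1.png

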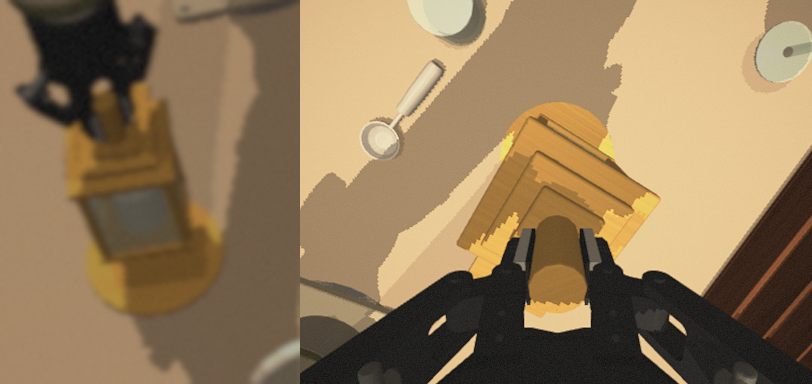

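The scene and wrist views show the lantern upright over the plate, back to the magnifier, so its door is on the handle side. I'll lower it, with the last few millimetres slow.

{"method": "move_arm", "body": {"moves": [[[-0.03, 0.02, 0.8], [0, 0, -0.4], 0], [[-0.03, 0.02, 0.8], [0, 0, 0], 0], [[0, 0, 0.6], [0, 0, 0], 0], [[0, 0, 0.2], [0, 0, 0], 0], [[0, 0, 0.05], [0, 0, 0], 0]]}}

```text
clock: 18.82
position: [0.4503, -0.2086, 0.191]
ee_rot: [0.975, 0.223, 0.0, 0.0]
ft_force: [-0.4, 0.8, -2.9]
grip_width: 0.286
```

{"method": "move_arm", "body": {"moves": [[[0, 0, 0.05], [0, 0, 0], 0], [[0, 0, 0.05], [0, 0, 0], 0], [[0, 0, 0.04], [0, 0, 0], 0], [[0, 0, 0], [0, 0, 0], 0]]}}

```text
clock: 19.32
position: [0.4501, -0.2086, 0.1873]
ee_rot: [0.975, 0.223, 0.0, 0.0]
ft_force: [0.2, 0.3, -2.6]
grip_width: 0.284
```

{"method": "move_arm", "body": {"moves": [[[0, 0, 0.02], [0, 0, 0], 0], [[0, 0, 0], [0, 0, 0], 0]]}}

```text
clock: 19.58
position: [0.4501, -0.2086, 0.1868]
ee_rot: [0.975, 0.223, 0.0, 0.0]
ft_force: [0.3, -0.4, -3.0]
grip_width: 0.284
```

{"method": "move_arm", "body": {"moves": [[[0, 0, 0.02], [0, 0, 0], 0], [[0, 0, 0], [0, 0, 0], 0]]}}

```text
clock: 19.82
position: [0.4503, -0.2085, 0.1867]
ee_rot: [0.975, 0.223, 0.0, 0.0]
ft_force: [-1.2, 1.6, 2.9]
grip_width: 0.284
```

It has touched down (Fz rose from −3 to +3 N). I'll release and retreat.

{"method": "move_arm", "body": {"moves": [[[0, 0, 0], [0, 0, 0], 0.35], [[0, 0, 0], [0, 0, 0], 0.5], [[0, 0, 0], [0, 0, 0], 0.8], [[0, 0, 0], [0, 0, 0], 1], [[0, 0, 0], [0, 0, 0], 1]]}}

```text
clock: 20.45
position: [0.4501, -0.2086, 0.1863]
ee_rot: [0.975, 0.223, 0.0, 0.0]
ft_force: [0.0, -0.1, 0.6]
grip_width: 0.999
```

{"method": "move_arm", "body": {"moves": [[[0, 0, -0.3], [0, 0, 0], 1], [[0, 0, -0.6], [0, 0, 0], 1], [[0, 0, -1], [0, 0, 0], 1], [[0, 0, -1], [0, 0, 0], 1], [[0, 0, -1], [0, 0, 0], 1]]}}

```text
clock: 21.08
position: [0.4502, -0.2086, 0.2858]
ee_rot: [0.975, 0.223, 0.0, 0.0]
ft_force: [0.6, 0.6, -0.4]
grip_width: 1.0
```

{"method": "move_arm", "body": {"moves": [[[-1, 1, -0.4], [0, 0, 0], 1], [[-1, 1, 0], [0, 0, 0], 1], [[-1, 1, 0], [0, 0, 0], 1], [[-1, 1, 0], [0, 0, 0], 1], [[-1, 1, 0], [0, 0, 0], 1]]}}

```text
clock: 21.7
position: [0.3916, -0.3767, 0.2952]
ee_rot: [0.975, 0.223, 0.0, 0.001]
ft_force: [0.3, -0.3, -0.4]
grip_width: 1.0
```

```bash
python3 plan.py;python3 - <<'E'
from h import *
f=lambda im,x,y,w,h,k:cv2.resize(im[y:y+h,x:x+w],None,fx=k,fy=k,interpolation=cv2.INTER_CUBIC)
a=camera("scene")[:,:,::-1];b=camera("top")[:,:,::-1]
cv2.imwrite("pics/t2.png",b)
cv2.imwrite("pics/f1.png",np.hstack([f(a,125,120,80,110,5)[:,:400],f(b,285,175,80,110,5)]))
E
```

```text
t 21.7 pos [ 0.3916 -0.3767  0.2952] yaw 25.8 tilt 0.09 F [ 0.3 -0.3 -0.4] grip 1.0
q [ 0.99  0.15 -0.34  1.6   0.05  1.4  -0.48]
```

View pics/f1.png

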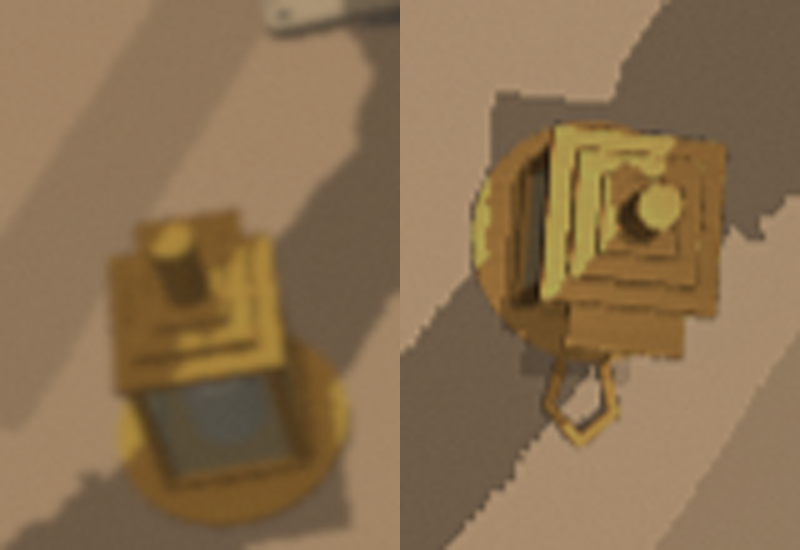

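The lantern stands on the plate with its visor over the handle side. One numeric check of centre and yaw, and of the bystanders by picture difference, before handing in.

Run:
```python
from h import *
g=lambda p:(np.array(p)-[400,0])/5+[284.5,174.5]
print("finial",ray("top",g((659,206)),.208))
W=np.array([ray("top",g(c),.139) for c in[(555,125),(727,143),(717,317),(542,298)]]);print("roof",W.mean(0))
for i in range(4):
    d=W[(i+1)%4]-W[i];print(round(np.hypot(*d[:2]),4),round((np.degrees(np.arctan2(d[1],d[0]))+45)%90-45,1))
a,b=cv2.imread("pics/top0.png"),cv2.imread("pics/t2.png")
for n,(x,y,w,h) in dict(votive=(250,172,34,30),spoon=(242,203,32,54),cand=(168,110,40,40),gl=(108,128,44,44),gr=(362,120,50,44),vase=(316,96,44,46)).items():
    T=cv2.cvtColor(a,cv2.COLOR_BGR2GRAY)[y:y+h,x:x+w]; S=cv2.cvtColor(b,cv2.COLOR_BGR2GRAY)[y-12:y+h+12,x-12:x+w+12]
    r=cv2.minMaxLoc(cv2.matchTemplate(S,T,cv2.TM_CCOEFF_NORMED)); print(n,round(r[1],3),np.array(r[3])-12)
```

```text
finial [ 0.45100139 -0.2073709   0.208     ]
roof [ 0.45081504 -0.20863435  0.139     ]
0.0985 -6.3
0.0992 -6.0
0.0988 -6.4
0.0989 -6.1
votive 0.998 [0 0]
spoon 0.992 [0 0]
cand 0.998 [0 0]
gl 0.998 [0 0]
gr 0.999 [0 0]
vase 0.999 [0 0]
```

```bash
python3 -c "
from workcell import *; print(hand_in())"
```

```text
the job is handed in; nothing more can be done
None
```

I gripped the brass lantern by its finial and held each side in front of the lens: door, right, back, then left. Each was still for about 0.7 s or more, with the lantern's axis about 14 cm from the lens, which puts the pane about 10 cm away. I then set it down on the plate, opened the gripper, backed away and handed in at about 22 s; no verdict is reported.

**Placement:** the last images put the lantern's centre at (0.451, −0.208) and the plate's at (0.451, −0.208), so about 1 mm apart. The lantern's yaw is −6.2° and the plate's about −6° to −7°, with the door's visor on the handle side.

**Forces and bystanders:** the highest force I read at touchdown was about 3 N. None of the six bystanders shifted in the top view, and the lantern stayed clear of the magnifier in the pictures I took.

**Checks that disagreed or were missing:**
- A rough plate fit in the scene view came out about 10 mm off in x. I discarded it as partly masked and used the top view.
- The two lens fixes differed by about 5 mm, so I used a value between them.
- I stopped the door about 5–6° and the left side about 5° short of square to save wrist range, which is well inside the limits.
- I viewed pictures only of the door and back holds. The right and left holds rest on the measured tool pose.
- The picture taken before lowering was 812 px wide, slightly over the 800 limit.

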